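# Sort enamelled iron serving tiles by the grip of their soles

### The job

Some of the three enamelled iron serving tiles on the bar mat have a rubber sole worn slippery; they look alike, and only the drag of each across the mat tells how it grips. Lay every tile that still grips flat in the green tray, and every slippery one flat in the red tray for new soles, setting them down gently, not dropping them. Leave alone the tile in use under the coffee cup on the cork pad, and the jug, tamper and glass.

Things in the scene. Friction and masses are not known exactly. Their poses are not given: they have to be found in the camera images.
- bar_mat: Black rubber bar mat with a thin grey border line, fixed, 240 mm (its x) x 410 mm (its y) x 3 mm; origin at the centre of its underside, x axis pointing away from the robot, z up. Three serving tiles lie on it in a row along its y axis, 15 mm beyond its middle; the strip of mat in front of them, towards the robot, is bare, for dragging.
- start_left (a point): Left start place, on the mat's top, under the centre (within 3 mm) of a serving tile; axes as the mat's. The tiles all look the same: white-enamelled cast iron with a thin brass ring, 60 mm (along mat x) x 112 mm (along mat y, within 0.03 rad) x 20 mm high, about 0.8 kg. Their lowest 5 mm is a dark rubber sole set back 3 mm; grip the enamelled part above it.
- start_middle (a point): Middle start place, as start_left, 140 mm from it. Gripping and slippery tiles lie in any order; one or two of the three are slippery. Pushed along flat under its own weight at 30 mm/s or more, a gripping tile resists with about 4 to 9 N, a slippery one with 0.7 to 1.2 N (and a brief bump of up to 2.5 N at first touch), on any surface here.
- start_right (a point): Right start place, 140 mm from the middle one, with a third tile of the same kind. These three points stay where they are when the tiles are moved.
- green_tray_floor (a point): Floor centre (top side, 4 mm above the counter) of the green tray, for tiles that grip. Fixed, open, inside 218 mm (its x) x 152 mm (its y), 4 mm walls with rims 8 mm above the floor, small hand lips at its x ends. Two tiles with their 112 mm side along its y fit at x = -45 and +45 mm; tiles may also lie flat on one another. x points away from the robot, z up.
- red_tray_floor (a point): Floor centre (top side, 4 mm above the counter) of the red tray, for slippery tiles; same size and axes as the green one. The trays' places may be swapped.
- served (a point): Top centre of a fixed cork pad (80 x 130 x 3 mm) beyond the mat. A fourth tile, already in use, lies on it with the coffee cup on top: leave both.
- milk_jug: Small steel milk jug, 72 x 94 x 80 mm, to be left alone; origin under its centre.
- tamper: Coffee tamper with a dark wooden handle, 58 mm across, 94 mm high, to be left alone; origin under its centre.
- water_glass: Water glass, 81 mm across, 92 mm high, to be left alone; origin under its centre.
- cup_with_coffee: White espresso cup with coffee, 68 x 88 x 58 mm, standing on the tile on the cork pad, to be left alone; origin under its centre.

How it is judged:
By the outcome, as a careful person would: the job done as asked, in the order asked, and still so for the second after the job is handed in, with the robot touching nothing.
It also fails if it takes over 72 s, if anything falls off the work surface, if the arm or the gripper's body presses on something with over 40 N, if the wrist force passes 120 N, or if a joint passes its speed limit or range.

### The arm

A 7-joint arm with a two-finger parallel gripper is mounted at the origin on a cart in front of the work surface, level with it; the furniture and walls round the work are solid. World frame = base frame: x ahead of the robot, y to its left, z up, the work surface at z = 0. Lengths are in m, angles in rad, forces in N, time in s.
With the tool pointing down it reaches from about 0.425 to 0.95 m from the base axis. Payload 4.7 kg.
Tool frame: the origin (TCP) lies at the very end of the fingers, on their centre line; the grasp point (between the pads) lies 19 mm behind it; z points along the fingers, y is the line along which they close (so a half turn about z gives the same grasp; the last joint's range is limited). The gripper opens to 85 mm and grips with 20 to 120 N. Pads are 22 mm wide; open, the fingers measure 114 mm over their backs; the gripper's body (76 mm by 85 mm) begins 54 mm behind the grasp point. The pads swing forward as they close: fully open they stand 13 mm farther back than shut.
Start: joints at [-1.289, 0.469, -0.049, 1.532, 0.024, 1.141, -0.082], TCP at [0.206, 0.643, 0.231] pointing down, gripper open.
Joint ranges: [-2.59, 2.59], [-0.33, 1.99], [-1.39, 1.29], [0.1, 2.45], [-1.04, 4.18], [0.21, 1.99], [-2.66, 2.66]. Speed limits (rad/s): [2.57, 2.57, 3.14, 3.14, 3.14, 3.14, 3.14].

### API

Orientations are given as a rotation vector (axis times angle).
In Python, from bench import r gives the robot as it stands.
- The arm moves only by the shell command python3 inch.py [FORCE], which reads ROWS from standard input. ROWS is a JSON list that holds a single list of rows (three levels of brackets), with 1 to 12 rows, each of 7 numbers: a rotation vector rx, ry, rz in parts of the range, where 1.0 means pi rad, then dx, dy, dz in normalised numbers (1 is 1 m), then the finger opening in m; each row shifts and turns the commanded pose from where the row before left it, along the tool's axes as they then stand; what a row does not reach is not made up. A row lasts 1/8 s, in which the tool goes at most 0.0625 m and 0.188 rad, less where a joint would pass 70% of its speed; a pose out of reach is approached as far as the arm can. The fingers move at their own pace and stop on an object; FORCE is the grip in N (left out, the last holds). Time passes only in rows, so rows that do not move let the fingers close. It prints the time, the measured TCP pose, the force, the opening and the grip force at its end. No shift or turn number may pass 1 either way. Input that does not fit is refused with a message, and nothing moves.
- r.observe(): the state, without advancing time (a new reading comes with each control period).
- r.grab_frame(name): name is "scene" or "top"; returns the picture (400x640x3 uint8, red, green, blue); there is no depth.
- r.calibration(name): a dict with "vertical_fov" (degrees; the focal length in pixels is half the picture's height over the tangent of half this angle, whatever the lens; pixels are square), "cx", "cy" (the principal point, pixels), "k1" (the pictures are not rectified: a ray, as slopes to the right and down, at radius r is drawn at 1 + k1 r^2 times it, then the intrinsics apply), "xyz" and "rotation" of the camera in the world. Camera axes: x right, y down, z forward; pixel columns grow to the right and rows downward; lengths in m; the calibration is good to about 2 mm. A picture is of the moment at which its call begins. calibration takes no time and is no camera call.
- r.job_done(): hands the job in; it is judged then, once.
The state is a dict: "time": time; "joint_pos": joint angles; "joint_vel": joint speeds; "tau": joint torques, N m; "position": TCP position; "eef_rot": TCP orientation; "ft_force": force on the tool from outside, world axes, zero at the start; "moment": the same for the moment, N m; "grip_width": finger opening in m; "finger_force": force on a finger pad.
Only numpy, scipy, OpenCV 4.12 (cv2) and the standard library are available. Lean on these libraries where they do the work, as an engineer would, in place of code of your own. Each camera call takes 0.05 s, during which the arm holds its last target. There are 200 camera calls.

## Working session

There is one attempt and no reset: what is moved stays moved. The work goes in short steps, Python scripts to look and compute and a shell command to move; the robot and the scene stay as the last step left them, time stands still between calls to the robot, and variables do not carry over. Pictures are saved under pics/ and viewed, at most 10 in all, crops included, and the job is handed in when it is done.

```bash
ls; mkdir -p pics; python3 - <<'E'
from bench import r
import cv2
s=r.observe();print(s)
for n in("scene","top"):
    print(n,r.calibration(n)); cv2.imwrite(f"pics/{n}0.png",r.grab_frame(n)[:,:,::-1])
E
```

```text
bench.py
inch.py
pics
{'time': 0.0, 'joint_pos': array([-1.28889739,  0.46944866, -0.0485697 ,  1.53374313,  0.02411906,
        1.140967  , -0.08232298]), 'joint_vel': array([-1.58673286e-04,  2.42514797e-03, -8.36326916e-04,  5.48030223e-04,
       -9.98201984e-05,  1.84935115e-03,  2.36862375e-03]), 'tau': array([ 8.90469164e-05, -5.10310435e+01, -4.69223026e-02, -2.37700832e+01,
        1.05715444e-02,  7.57490488e-03,  9.71780054e-06]), 'position': array([0.20625482, 0.64208677, 0.23023564]), 'eef_rot': array([-4.86214757e-01, -3.10353024e+00,  3.09318033e-03]), 'ft_force': array([ 0.27280506, -0.87113939, -0.17229275]), 'moment': array([ 0.00768145, -0.0146414 , -0.03234855]), 'finger_force': 0.0, 'grip_width': 0.0854802582510164}
scene {'vertical_fov': 51.842515314557986, 'cx': 316.5672388398069, 'cy': 195.97001224462107, 'k1': -0.052717422757107724, 'xyz': array([-0.2067034 , -0.76251733,  0.57956904]), 'rotation': array([-1.88482466,  0.85085374, -0.50426001])}
top {'vertical_fov': 44.29064906100055, 'cx': 319.6222683348953, 'cy': 204.32096240880216, 'k1': -0.10177824911570198, 'xyz': array([ 0.2688434 , -0.02204701,  1.51216232]), 'rotation': array([-2.20538845,  2.00492956, -0.20932309])}
```

View pics/scene0.png

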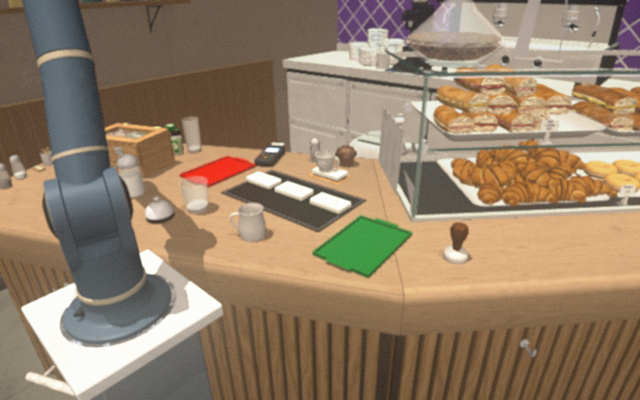

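View pics/top0.png

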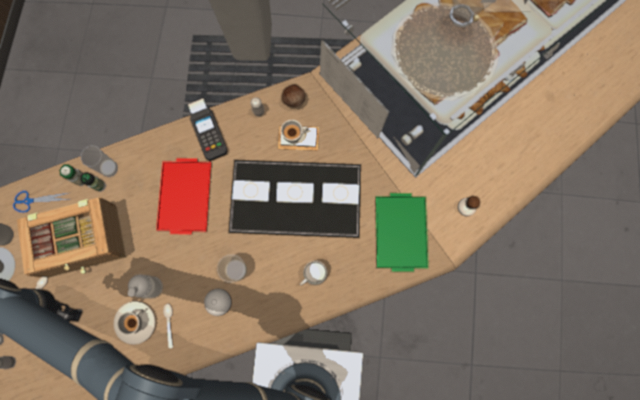

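The scene view shows three white tiles on the black mat at about (264,179), (294,190) and (330,202), with the red tray at (217,171) and the green one at (365,245). In the top view the tiles are at (251,191), (295,192) and (340,193), the mat covers (230-360, 160-237), and red is at (185,196) and green at (401,232). The cup on its pad is at (295,133), the jug at (315,272), the glass at (234,268) and the tamper at (470,205).

```bash
cat > h.py <<'E'
from bench import r
import numpy as np, cv2
from scipy.spatial.transform import Rotation as Ro
def cam(n):
    c=r.calibration(n); f=200/np.tan(np.radians(c["vertical_fov"])/2)
    return c,np.array([[f,0,c["cx"]],[0,f,c["cy"]],[0,0,1]]),Ro.from_rotvec(c["rotation"]).as_matrix()
def rays(n,p):
    c,K,M=cam(n)
    q=cv2.undistortPoints(np.float64(p).reshape(-1,1,2),K,np.array([c["k1"],0,0,0])).reshape(-1,2)
    return c["xyz"],np.c_[q,np.ones(len(q))]@M.T
def plane(n,p,z):
    o,d=rays(n,p); return o+d*((z-o[2])/d[:,2])[:,None]
def proj(n,X):
    c,K,M=cam(n)
    return cv2.projectPoints((np.float64(X).reshape(-1,3)-c["xyz"])@M,np.zeros(3),np.zeros(3),K,np.array([c["k1"],0,0,0]))[0].reshape(-1,2)
def tri(p,q):   # top px, scene px -> points, miss distance
    o,d=rays("top",p); O,D=rays("scene",q); out=[]
    for a,b in zip(d,D):
        t=np.linalg.lstsq(np.c_[a,-b],O-o,rcond=None)[0]
        A,B=o+a*t[0],O+b*t[1]; out.append([*(A+B)/2,np.linalg.norm(A-B)])
    return np.array(out)
def mask(im,k):
    h,s,v=[x.astype(int) for x in cv2.split(cv2.cvtColor(im,cv2.COLOR_RGB2HSV))]
    m={"g":(h>45)&(h<75)&(s>150)&(v>50),"r":((h<5)|(h>174))&(s>190)&(v>110),"w":(v>150)&(s<60),"k":(v<60)}[k]
    return m.astype(np.uint8)*255
def blobs(im,k,roi,n):
    m=mask(im,k); z=np.zeros_like(m); x0,y0,x1,y1=roi; z[y0:y1,x0:x1]=m[y0:y1,x0:x1]
    c=cv2.findContours(z,cv2.RETR_EXTERNAL,cv2.CHAIN_APPROX_NONE)[0]
    return sorted(c,key=cv2.contourArea)[::-1][:n]
def quad(c):
    q=cv2.convexHull(c); 
    for e in np.arange(1,12,.25):
        a=cv2.approxPolyDP(q,e,True)
        if len(a)<=4: return a.reshape(-1,2)
E
cat > m.py <<'E'
from h import *
T=cv2.imread("pics/top0.png")[:,:,::-1].copy();S=cv2.imread("pics/scene0.png")[:,:,::-1].copy()
np.set_printoptions(precision=4,suppress=True)
for k,rt,rs,n in(("w",(228,160,362,236),(225,165,365,225),3),("k",(225,155,366,242),(215,160,370,230),1),("r",(150,150,220,240),(170,150,260,190),1),("g",(365,180,440,280),(305,205,420,285),1)):
    for nm,I,ro in(("top",T,rt),("scene",S,rs)):
        for c in blobs(I,k,ro,n):
            M=cv2.moments(c)
            print(k,nm,"area",cv2.contourArea(c),"cen",np.round([M["m10"]/M["m00"],M["m01"]/M["m00"]],2),"rect",cv2.minAreaRect(c),"quad",quad(c).tolist())
E
python3 m.py
python3 -c "
import cv2
S=cv2.imread('pics/scene0.png');T=cv2.imread('pics/top0.png')
import numpy as np
a=cv2.resize(S[140:280,165:425],None,fx=3,fy=3,interpolation=cv2.INTER_CUBIC)
cv2.imwrite('pics/sc.png',a)"
```

```text
w top area 651.0 cen [340.4  192.92] rect ((340.3055114746094, 192.89027404785156), (36.15483474731445, 19.42573356628418), 2.862405300140381) quad [[323, 184], [358, 185], [357, 203], [323, 201]]
w top area 649.0 cen [250.5  190.15] rect ((250.49501037597656, 190.09976196289062), (36.55433654785156, 19.32585906982422), 2.862405300140381) quad [[234, 181], [268, 182], [267, 200], [232, 198]]
w top area 644.0 cen [294.4 191.8] rect ((295.0, 191.5), (19.0, 36.0), 90.0) quad [[277, 183], [311, 183], [312, 201], [278, 201]]
w scene area 784.5 cen [279.96 185.22] rect ((278.9499816894531, 185.14999389648438), (67.6727294921875, 14.862703323364258), 18.43494987487793) quad [[246, 177], [258, 171], [313, 190], [300, 200]]
w scene area 501.0 cen [329.96 202.11] rect ((329.9000244140625, 202.2999725341797), (40.47715377807617, 15.811386108398438), 18.43494987487793) quad [[310, 198], [324, 192], [350, 206], [337, 213]]
w scene area 445.5 cen [250.24 213.82] rect ((247.0, 213.0), (22.0, 32.0), 90.0) quad [[231, 214], [258, 203], [263, 224], [240, 224]]
k top area 6103.5 cen [295.23 199.84] rec
[... 189 characters left out ...]
195.83] rect ((183.81980895996094, 195.5228271484375), (48.447994232177734, 74.59565734863281), 4.085616588592529) quad [[210, 163], [205, 229], [158, 229], [163, 163]]
r scene area 834.5 cen [220.11 169.17] rect ((217.78350830078125, 170.73709106445312), (20.318212509155273, 71.72401428222656), 68.96248626708984) quad [[254, 165], [209, 185], [181, 175], [226, 157]]
g top area 3341.0 cen [401.02 231.95] rect ((401.5, 231.5), (75.0, 49.0), 90.0) quad [[423, 198], [426, 266], [378, 266], [377, 198]]
g scene area 524.5 cen [361.75 255.19] rect ((362.7277526855469, 252.07373046875), (35.571685791015625, 44.89445114135742), 46.54815673828125) quad [[386, 244], [368, 271], [337, 257], [357, 233]]
```

View pics/sc.png

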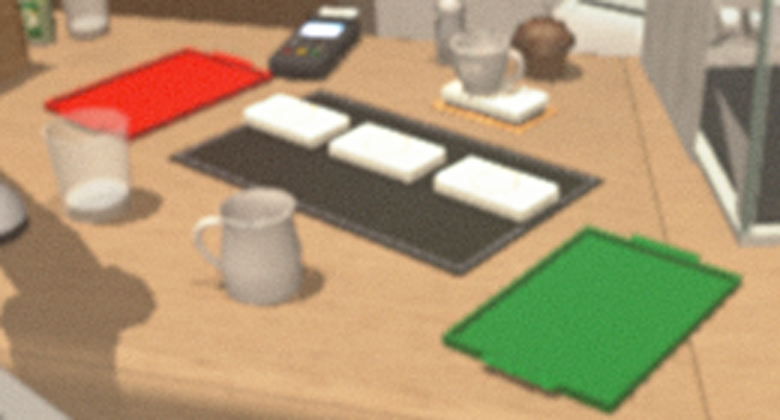

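The enlarged scene crop shows the top-face end corners of the tiles at crop (244,115)/(349,125), (330,149)/(445,157) and (434,181)/(558,187). The tray rims and the mat corners are also clear, so I can triangulate them against the top view.

```bash
cat > m2.py <<'E'
from h import *
np.set_printoptions(precision=4,suppress=True)
u=lambda a:np.array(a)/3+[165,140]-.33
S={"tiles":u([[296.5,120],[387.5,153],[496,184]])}
S["green"]=u([[589,230],[740,278],[612,410],[445,341]])
S["red"]=u([[187,48],[271,75],[132,138],[47,104]])
S["mat"]=u([[321,92],[601,181],[460,270],[172,157]])
T=cv2.imread("pics/top0.png")[:,:,::-1].copy()
def outer(k,roi):
    c=max(blobs(T,k,roi,1),key=cv2.contourArea); m=np.zeros(T.shape[:2],np.uint8); cv2.drawContours(m,[c],-1,255,-1)
    m=cv2.morphologyEx(m,cv2.MORPH_OPEN,np.ones((9,41) if k!="k" else (9,9),np.uint8))   # drop lips
    c=max(cv2.findContours(m,0,2)[0],key=cv2.contourArea); return cv2.minAreaRect(c)
P={"tiles":[[250.5,190.15],[294.6,191.7],[340.4,192.9]]}
print(tri(P["tiles"],S["tiles"]))
for k,n,ro in(("g","green",(365,180,440,280)),("r","red",(150,150,220,240))):
    q=quad(blobs(T,k,ro,1)[0]); R=outer(k,ro); b=cv2.boxPoints(R); print(n,R)
    b=b[np.argsort(np.arctan2(b[:,1]-R[0][1],b[:,0]-R[0][0]))]  # TL,TR,BR,BL in top
    print(tri(b,S[n])); w=plane("top",b,.012); print("plane",w.mean(0),w[:,:2].tolist(),"lens",np.linalg.norm(w-np.roll(w,1,0),axis=1))
t=plane("top",P["tiles"],.023);print("tile plane",t, np.linalg.norm(np.diff(t,axis=0),axis=1),"yaw",np.arctan2(-(t[0]-t[2])[0],(t[0]-t[2])[1]))
mb=np.array([[233,161],[360,164.5],[358,237],[230,233]]);w=plane("top",mb,.003);print("mat",w,w.mean(0));print(tri(mb,S["mat"]))
print("others",plane("top",[[291,131],[315,272],[234,268],[470,205]],.08))
s=r.observe();M=Ro.from_rotvec(s["eef_rot"]).as_matrix();print(s["position"],M)
E
python3 m2.py
python3 -c "
import cv2
T=cv2.imread('pics/top0.png')
cv2.imwrite('pics/tc.png',cv2.resize(T[100:290,145:445],None,fx=2.6,fy=2.6,interpolation=cv2.INTER_CUBIC))"
```

```text
[[ 0.6078  0.2278  0.0167  0.0003]
 [ 0.6156  0.0901  0.0151  0.0013]
 [ 0.6242 -0.0531  0.0218  0.0003]]
green ((400.9999694824219, 232.0), (47.99999237060547, 67.99998474121094), -0.0)
[[ 0.6214 -0.1693  0.0124  0.0007]
 [ 0.6365 -0.3209  0.0121  0.0025]
 [ 0.4253 -0.3352 -0.0008  0.0036]
 [ 0.4085 -0.1839  0.0048  0.0039]]
plane [ 0.5223 -0.2511  0.012 ] [[0.6212448081596018, -0.16907671921142398], [0.6357059727420145, -0.3198727089882336], [0.4227169839000533, -0.3312024846519447], [0.40934414089309723, -0.18442914093931223]] lens [0.2125 0.1515 0.2133 0.1474]
red ((183.75755310058594, 195.8086700439453), (48.440391540527344, 68.97187805175781), 3.9909121990203857)
[[0.6815 0.5284 0.0097 0.0023]
 [0.6865 0.3679 0.0105 0.003 ]
 [0.4669 0.3511 0.0077 0.0069]
 [0.4586 0.5069 0.0096 0.0013]]
plane [0.5722 0.4382 0.012 ] [[0.681868603077399, 0.526948575317113], [0.6848575700128854, 0.3683812198257165], [0.4633840746655308, 0.35191609670104895], [0.45888685723909867, 0.5056833786005902]] lens [0.224  0.1586 0.2221 0.1538]
tile plane [[ 0.6062  0.2269  0.023 ]
 [ 0.6143  0.0891  0.023 ]
 [ 0.624  -0.0532  0.023 ]] [0.138  0.1427] yaw 0.06348511816294984
mat [[ 0.701   0.2985  0.003 ]
 [ 0.7277 -0.108   0.003 ]
 [ 0.4942 -0.1201  0.003 ]
 [ 0.4686  0.2771  0.003 ]] [0.5979 0.0869 0.003 ]
[[ 0.7037  0.2975  0.0007  0.0051]
 [ 0.7273 -0.1076  0.0029  0.0012]
 [ 0.494  -0.1203  0.008   0.0015]
 [ 0.469   0.2757  0.007   0.0023]]
others [[ 0.7914  0.1164  0.08  ]
 [ 0.3688  0.0009  0.08  ]
 [ 0.3573  0.2369  0.08  ]
 [ 0.6106 -0.4437  0.08  ]]
[0.2063 0.6422 0.2304] [[-0.9521  0.3058 -0.0005]
 [ 0.3058  0.9521 -0.0017]
 [-0.0001 -0.0018 -1.    ]]
```

View pics/tc.png

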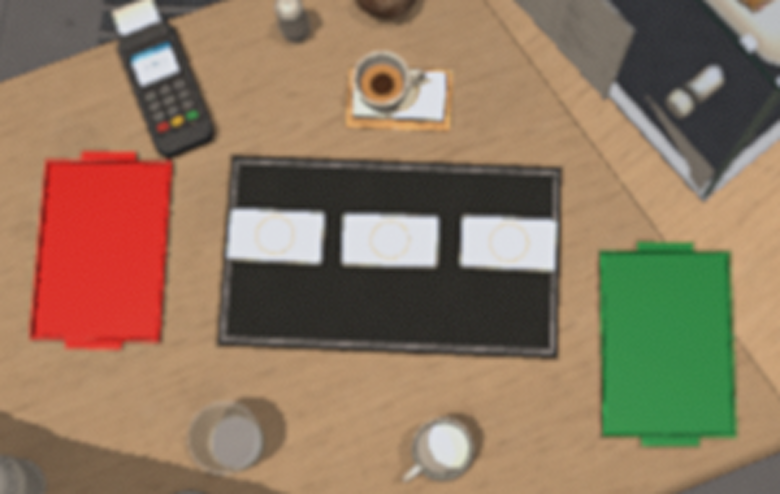

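The top crop gives tiles, mat and trays all at a yaw of about 0.065 rad. Tile tops triangulate to about 0.018-0.02 m and the tray rims to about 0.01 m, which matches the text. Tile centres are L (.6054,.2275), M (.6145,.089) and R (.6235,-.051), and trays are green (.5225,-.2515) and red (.573,.4385). I'll move over the left tile first.

Units first: turns go in shares of pi rad. So 0.171 rad is 0.0544.

```bash
echo '[[[0,0,0,-0.0507,-0.0273,0.008,0.085],[0,0,0,-0.0507,-0.0273,0.008,0.085],[0,0,0,-0.0507,-0.0273,0.008,0.085],[0,0,0,-0.0507,-0.0273,0.008,0.085],[0,0,0,-0.0507,-0.0273,0.008,0.085],[0,0,0,-0.0507,-0.0273,0.008,0.085],[0,0,0,-0.0507,-0.0273,0.008,0.085],[0,0,0,-0.0507,-0.0273,0.008,0.085],[0,0,0,-0.0507,-0.0273,0.008,0.085],[0,0,0,-0.0507,-0.0273,0.008,0.085]]]' | python3 inch.py 40
echo '[[[0,0,0.0544,0,0,0,0.076],[0,0,0.0544,0,0,0,0.076],[0,0,0.0544,0,0,0,0.076],[0,0,0.0544,0,0,0,0.076],[0,0,0.0544,0,0,0,0.076],[0,0,0.0544,0,0,0,0.076],[0,0,0.0538,0,0,0,0.076],[0,0,0,0,0,0,0.076]]]' | python3 inch.py
cat > s.py <<'E'
import sys
from h import *
np.set_printoptions(precision=4,suppress=True)
s=r.observe();M=Ro.from_rotvec(s["eef_rot"]).as_matrix()
print(s["time"],s["position"],"yaw y",np.arctan2(M[1,1],M[0,1]),"tilt",M[:2,2],"F",s["ft_force"],"w",s["grip_width"],"ff",s["finger_force"],"j7",s["joint_pos"][6])
if len(sys.argv)>3: print("tool delta",M.T@(np.array(sys.argv[1:4],float)-s["position"]))
E
python3 s.py .6054 .2275 .006
```

```text
time: 1.35
position: [0.6065, 0.2263, 0.1507]
eef_rot: [-0.486, -3.103, 0.0]
ft_force: [0.1, 0.4, 0.5]
grip_width: 0.085
finger_force: 0.0
time: 2.35
position: [0.6052, 0.2278, 0.1508]
eef_rot: [-2.145, -2.295, 0.002]
ft_force: [-0.2, -0.5, 0.3]
grip_width: 0.076
finger_force: 0.0
2.35 [0.6052 0.2278 0.1508] yaw y 0.06728867950280965 tilt [-0.0008 -0.0007] F [-0.2312 -0.5425  0.3336] w 0.07597166034689108 ff 0.0 j7 -0.16374621734459263
tool delta [-0.0003  0.0003  0.1448]
```

```bash
echo '[[[0,0,0,0,0,0.04,0.076],[0,0,0,0,0,0.04,0.076],[0,0,0,0,0,0.04,0.076],[0,0,0,0,0,0.013,0.076],[0,0,0,0,0,0.012,0.076],[0,0,0,0,0,0,0.076]]]' | python3 inch.py
python3 -c "
from h import *
cv2.imwrite('pics/t1.png',cv2.resize(r.grab_frame('scene')[130:230,200:360,::-1],None,fx=5,fy=5,interpolation=cv2.INTER_CUBIC))"
```

```text
time: 3.1
position: [0.6059, 0.2278, 0.0066]
eef_rot: [2.148, 2.293, 0.001]
ft_force: [-0.1, 0.0, 0.3]
grip_width: 0.0759
finger_force: 0.0
```

View pics/t1.png

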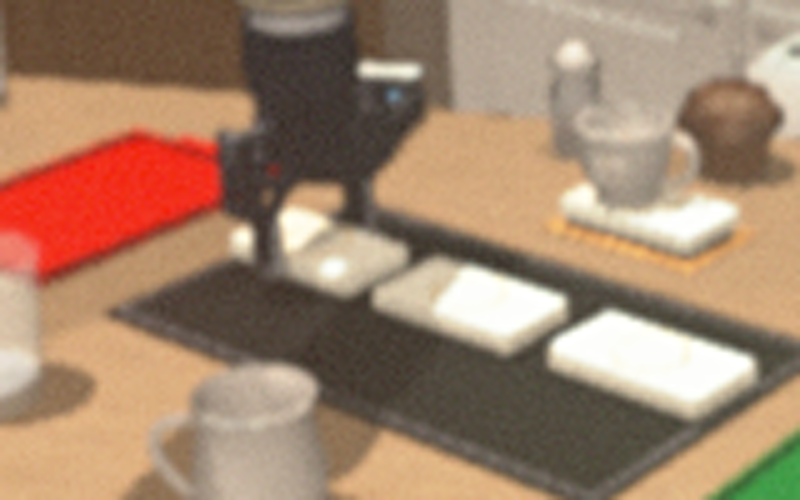

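The fingers straddle the left tile, with the near one at (268,240) and the far one at (360,200). Both tips are below the tile's top edge, and nothing else is touched. I'll drag it towards the robot at 40 mm/s.

```bash
echo '[[[0,0,0,0,-0.005,0,0.076],[0,0,0,0,-0.005,0,0.076],[0,0,0,0,-0.005,0,0.076],[0,0,0,0,-0.005,0,0.076],[0,0,0,0,-0.005,0,0.076],[0,0,0,0,-0.005,0,0.076],[0,0,0,0,-0.005,0,0.076]]]' | python3 inch.py; echo '[[[0,0,0,0,-0.005,0,0.076],[0,0,0,0,-0.005,0,0.076]]]' | python3 inch.py; echo '[[[0,0,0,0,-0.005,0,0.076]]]' | python3 inch.py; echo '[[[0,0,0,0,-0.005,0,0.076]]]' | python3 inch.py; python3 s.py
```

```text
time: 4.03
position: [0.5704, 0.2254, 0.0063]
eef_rot: [2.148, 2.292, 0.0]
ft_force: [2.4, 0.8, 1.1]
grip_width: 0.0763
finger_force: 1.0
time: 4.28
position: [0.5604, 0.2248, 0.0063]
eef_rot: [-2.148, -2.292, -0.0]
ft_force: [2.3, 0.5, 2.4]
grip_width: 0.0757
finger_force: 1.0
time: 4.4
position: [0.5554, 0.2245, 0.0063]
eef_rot: [-2.148, -2.292, 0.0]
ft_force: [1.3, 0.0, 1.3]
grip_width: 0.0762
finger_force: 1.0
time: 4.53
position: [0.5504, 0.2241, 0.0063]
eef_rot: [-2.148, -2.292, 0.0]
ft_force: [1.9, -0.1, 2.4]
grip_width: 0.0761
finger_force: 1.0
4.525 [0.5504 0.2241 0.0063] yaw y 0.06502546496053414 tilt [-0.0001  0.0001] F [ 1.9147 -0.1294  2.4492] w 0.07607211749456962 ff 1.0143519937992096 j7 -0.11976238226966143
```

```bash
python3 -c "
from h import *
a=cv2.resize(r.grab_frame('scene')[150:230,210:370,::-1],None,fx=4,fy=4,interpolation=cv2.INTER_CUBIC)
b=cv2.resize(r.grab_frame('top')[150:240,220:380,::-1],None,fx=4,fy=3,interpolation=cv2.INTER_CUBIC)
cv2.imwrite('pics/t2.png',np.vstack([a,b])[:600])"
```

```text
(no output)
```

View pics/t2.png

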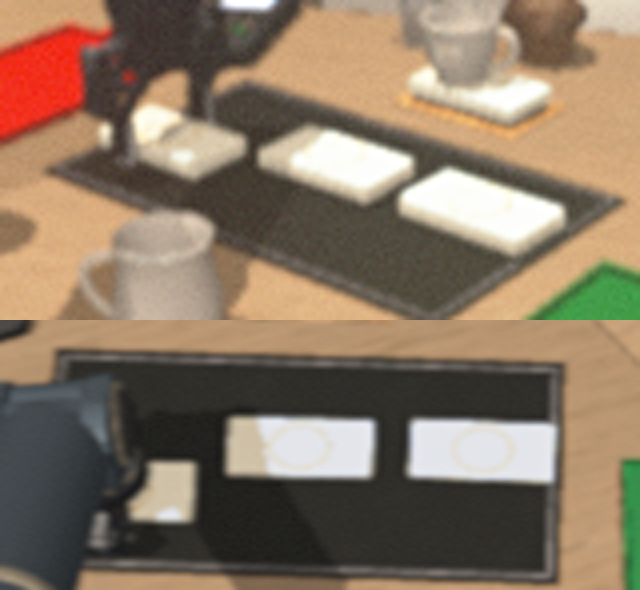

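The tile did slide with the finger: in the top view its right end moved about 45 mm down the mat. The drag was about 1-2 N and the pad force 1.0 N, so the left tile is slippery. I'll grip and lift it.

```bash
echo '[[[0,0,0,0,0,0,0.05],[0,0,0,0,0,0,0.05],[0,0,0,0,0,0,0.05],[0,0,0,0,0,0,0.05],[0,0,0,0,0,0,0.05],[0,0,0,0,0,0,0.05]]]' | python3 inch.py 60; echo '[[[0,0,0,0,0,-0.01,0.05],[0,0,0,0,0,-0.02,0.05],[0,0,0,0,0,-0.03,0.05],[0,0,0,0,0,-0.03,0.05],[0,0,0,0,0,0,0.05]]]' | python3 inch.py; python3 s.py .618 .442 .10
```

```text
time: 5.38
position: [0.5511, 0.2243, 0.0069]
eef_rot: [-2.148, -2.292, -0.001]
ft_force: [1.1, -0.2, 5.8]
grip_width: 0.0584
finger_force: 66.2
time: 6.0
position: [0.5521, 0.2246, 0.0989]
eef_rot: [2.147, 2.291, 0.008]
ft_force: [0.7, 0.1, -7.5]
grip_width: 0.0582
finger_force: 67.5
6.0 [0.5521 0.2246 0.0989] yaw y 0.06491924665128422 tilt [0.0044 0.0025] F [ 0.7263  0.1061 -7.5136] w 0.058171344865872464 ff 67.52028465270996 j7 -0.17051696261419055
tool delta [ 0.2126  0.0799 -0.0003]
```

```bash
echo '[[[0,0,0,0.053,0.02,0,0.05],[0,0,0,0.053,0.02,0,0.05],[0,0,0,0.053,0.02,0,0.05],[0,0,0,0.053,0.02,0,0.05],[0,0,0,0,0,0,0.05],[0,0,0,0,0,0.03,0.05],[0,0,0,0,0,0.03,0.05],[0,0,0,0,0,0.015,0.05],[0,0,0,0,0,0.008,0.05],[0,0,0,0,0,0.002,0.05],[0,0,0,0,0,0.002,0.05],[0,0,0,0,0,0,0.05]]]' | python3 inch.py; python3 s.py .618 .4414 .0079
```

```text
time: 7.5
position: [0.6172, 0.4412, 0.0102]
eef_rot: [2.148, 2.292, 0.002]
ft_force: [-0.2, 0.5, -8.4]
grip_width: 0.0584
finger_force: 68.0
7.5 [0.6172 0.4412 0.0102] yaw y 0.0650541523915611 tilt [0.001  0.0009] F [-0.1669  0.5495 -8.4115] w 0.05835416824019775 ff 67.98482179641724 j7 -0.3845199471706404
tool delta [0.0001 0.0008 0.0023]
```

```bash
echo '[[[0,0,0,0,0,0.001,0.05],[0,0,0,0,0,0.001,0.05],[0,0,0,0,0,0.0005,0.05],[0,0,0,0,0,0,0.05]]]' | python3 inch.py
```

```text
time: 8.0
position: [0.6173, 0.4413, 0.008]
eef_rot: [2.148, 2.292, 0.002]
ft_force: [-1.4, -0.4, -0.5]
grip_width: 0.0583
finger_force: 68.9
```

```bash
echo '[[[0,0,0,0,0,0,0.076],[0,0,0,0,0,0,0.076],[0,0,0,0,0,0,0.076],[0,0,0,0,0,-0.02,0.076],[0,0,0,0,0,-0.04,0.076],[0,0,0,0,0,-0.04,0.076],[0,0,0,0,0,0,0.076]]]' | python3 inch.py; python3 s.py .6145 .089 .0065
```

```text
time: 8.88
position: [0.6198, 0.4424, 0.1134]
eef_rot: [2.147, 2.291, 0.016]
ft_force: [0.4, -0.3, 0.0]
grip_width: 0.0762
finger_force: 0.0
8.875 [0.6198 0.4424 0.1134] yaw y 0.06481306150632651 tilt [0.0083 0.0061] F [ 0.3916 -0.3266  0.02  ] w 0.07619121618036573 ff 0.0 j7 -0.41009970798482626
tool delta [-0.3529 -0.0291  0.1047]
```

```bash
echo '[[[0,0,0,-0.0502,-0.0037,0,0.076],[0,0,0,-0.0502,-0.0037,0,0.076],[0,0,0,-0.0502,-0.0037,0,0.076],[0,0,0,-0.0502,-0.0037,0,0.076],[0,0,0,-0.0502,-0.0037,0,0.076],[0,0,0,-0.0502,-0.0037,0,0.076],[0,0,0,-0.0502,-0.0037,0,0.076],[0,0,0,0,0,0,0.076],[0,0,0,0,0,0,0.076]]]' | python3 inch.py;python3 s.py .6145 .089 .0065
python3 - <<'E'
from h import *
cv2.imwrite('pics/t3.png',cv2.resize(r.grab_frame('top')[140:250,140:380,::-1],None,fx=3,fy=3))
E
```

```text
time: 10.0
position: [0.6137, 0.0891, 0.107]
eef_rot: [-2.148, -2.292, -0.001]
ft_force: [0.6, 0.7, -0.2]
grip_width: 0.076
finger_force: 0.0
10.0 [0.6137 0.0891 0.107 ] yaw y 0.06492208088044414 tilt [-0.      0.0009] F [ 0.5924  0.7029 -0.2182] w 0.0760355068443079 ff 0.0 j7 0.07501975788100733
tool delta [-0.0002  0.0007  0.1005]
```

View pics/t3.png

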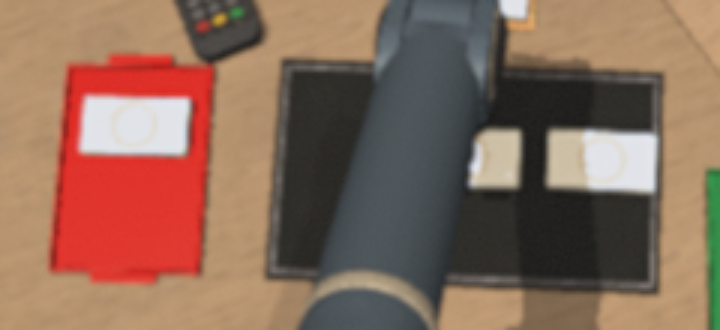

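The left tile lies flat inside the red tray, at crop (134,125) in the far half. Next I'll lower onto the middle tile and drag it.

```bash
echo '[[[0,0,0,0,0.0005,0.04,0.076],[0,0,0,0,0,0.04,0.076],[0,0,0,0,0,0.013,0.076],[0,0,0,0,0,0.0075,0.076],[0,0,0,0,0,0,0.076],[0,0,0,0,0,0,0.076]]]' | python3 inch.py; echo '[[[0,0,0,0,-0.005,0,0.076],[0,0,0,0,-0.005,0,0.076],[0,0,0,0,-0.005,0,0.076],[0,0,0,0,-0.005,0,0.076],[0,0,0,0,-0.005,0,0.076],[0,0,0,0,-0.005,0,0.076],[0,0,0,0,-0.005,0,0.076]]]' | python3 inch.py; echo '[[[0,0,0,0,-0.005,0,0.076],[0,0,0,0,-0.005,0,0.076]]]' | python3 inch.py; echo '[[[0,0,0,0,-0.005,0,0.076]]]' | python3 inch.py; echo '[[[0,0,0,0,-0.005,0,0.076]]]' | python3 inch.py; python3 s.py
```

```text
time: 10.8
position: [0.6153, 0.0888, 0.0075]
eef_rot: [2.147, 2.292, 0.003]
ft_force: [0.4, -0.9, -0.3]
grip_width: 0.0761
finger_force: 0.0
time: 11.68
position: [0.5812, 0.0865, 0.0072]
eef_rot: [2.146, 2.29, 0.006]
ft_force: [6.5, 0.6, 0.1]
grip_width: 0.0761
finger_force: 2.6
time: 11.92
position: [0.5713, 0.0858, 0.0072]
eef_rot: [2.146, 2.29, 0.006]
ft_force: [5.3, 0.9, 0.7]
grip_width: 0.0759
finger_force: 2.6
time: 12.05
position: [0.5662, 0.0855, 0.0072]
eef_rot: [2.146, 2.29, 0.006]
ft_force: [4.4, 0.7, 0.5]
grip_width: 0.076
finger_force: 2.6
time: 12.18
position: [0.5613, 0.0852, 0.0072]
eef_rot: [2.146, 2.29, 0.006]
ft_force: [4.6, 1.4, 0.3]
grip_width: 0.0761
finger_force: 2.6
12.175 [0.5613 0.0852 0.0072] yaw y 0.06476685365623074 tilt [0.0048 0.0005] F [4.555  1.3627 0.3269] w 0.07610454984789142 ff 2.606547474861145 j7 0.12835047240956593
```

The middle tile drags at about 5 N, so it grips and goes to the far half of the green tray.

```bash
echo '[[[0,0,0,0,0,0,0.05],[0,0,0,0,0,0,0.05],[0,0,0,0,0,0,0.05],[0,0,0,0,0,0,0.05],[0,0,0,0,0,0,0.05],[0,0,0,0,0,0,0.05]]]' | python3 inch.py 60; echo '[[[0,0,0,0,0,-0.01,0.05],[0,0,0,0,0,-0.02,0.05],[0,0,0,0,0,-0.03,0.05],[0,0,0,0,0,-0.03,0.05],[0,0,0,0,0,0,0.05],[0,0,0,0,0,0,0.05]]]' | python3 inch.py; python3 s.py .5674 -.2486 .10
```

```text
time: 12.92
position: [0.5651, 0.0854, 0.0094]
eef_rot: [2.143, 2.286, 0.015]
ft_force: [7.4, 0.6, 8.7]
grip_width: 0.0582
finger_force: 63.8
time: 13.68
position: [0.5568, 0.085, 0.0943]
eef_rot: [-2.145, -2.29, 0.006]
ft_force: [-0.0, 0.1, -7.6]
grip_width: 0.0581
finger_force: 67.4
13.675 [0.5568 0.085  0.0943] yaw y 0.06535407210811617 tilt [-0.0051 -0.0007] F [-0.02    0.101  -7.5822] w 0.05808285959049728 ff 67.43641376495361 j7 0.06839963961997914
tool delta [-0.3335 -0.0112 -0.0055]
```

```bash
echo '[[[0,0,0,-0.0556,-0.0019,0,0.05],[0,0,0,-0.0556,-0.0019,0,0.05],[0,0,0,-0.0556,-0.0019,0,0.05],[0,0,0,-0.0556,-0.0019,0,0.05],[0,0,0,-0.0556,-0.0019,0,0.05],[0,0,0,-0.0556,-0.0019,0,0.05],[0,0,0,0,0,0,0.05],[0,0,0,0,0,0.03,0.05],[0,0,0,0,0,0.03,0.05],[0,0,0,0,0,0.012,0.05],[0,0,0,0,0,0,0.05],[0,0,0,0,0,0,0.05]]]' | python3 inch.py; python3 s.py .5674 -.2486 .0104
```

```text
time: 15.18
position: [0.5704, -0.2489, 0.025]
eef_rot: [2.147, 2.291, 0.001]
ft_force: [1.3, -0.3, -7.8]
grip_width: 0.058
finger_force: 67.4
15.175 [ 0.5704 -0.2489  0.025 ] yaw y 0.06503891940977514 tilt [ 0.0014 -0.0006] F [ 1.2865 -0.2548 -7.8076] w 0.05804332869914439 ff 67.44368076324463 j7 0.6967179224839961
tool delta [ 0.0005 -0.003   0.0146]
```

```bash
echo '[[[0,0,0,0,-0.003,0.007,0.05],[0,0,0,0,0,0.003,0.05],[0,0,0,0,0,0.0015,0.05],[0,0,0,0,0,0.0015,0.05],[0,0,0,0,0,0,0.05]]]' | python3 inch.py;echo '[[[0,0,0,0,0,0.001,0.05],[0,0,0,0,0,0,0.05]]]' | python3 inch.py; echo '[[[0,0,0,0,0,0.001,0.05],[0,0,0,0,0,0,0.05]]]' | python3 inch.py
```

```text
time: 15.8
position: [0.5667, -0.2488, 0.0112]
eef_rot: [-2.148, -2.292, -0.0]
ft_force: [-0.6, 0.3, -7.4]
grip_width: 0.058
finger_force: 67.4
time: 16.05
position: [0.5668, -0.2489, 0.0108]
eef_rot: [2.148, 2.292, 0.001]
ft_force: [-0.9, 1.5, -1.3]
grip_width: 0.0585
finger_force: 68.1
time: 16.3
position: [0.5669, -0.2489, 0.0107]
eef_rot: [2.148, 2.292, 0.001]
ft_force: [-4.0, 2.5, 5.8]
grip_width: 0.0575
finger_force: 69.0
```

```bash
echo '[[[0,0,0,0,0,0,0.076],[0,0,0,0,0,0,0.076],[0,0,0,0,0,0,0.076],[0,0,0,0,0,-0.02,0.076],[0,0,0,0,0,-0.04,0.076],[0,0,0,0,0,-0.04,0.076],[0,0,0,0,0,0,0.076],[0,0,0,0,0,0,0.076]]]' | python3 inch.py; python3 s.py .6235 -.051 .0065
```

```text
time: 17.3
position: [0.5667, -0.2486, 0.1099]
eef_rot: [2.148, 2.292, 0.001]
ft_force: [0.4, 0.2, -0.9]
grip_width: 0.0761
finger_force: 0.0
17.3 [ 0.5667 -0.2486  0.1099] yaw y 0.0650753277100091 tilt [0.0007 0.0002] F [ 0.3887  0.2392 -0.8946] w 0.07613043891501568 ff 0.0 j7 0.6524226996575964
tool delta [0.1935 0.0695 0.1034]
```

```bash
echo '[[[0,0,0,0.0484,0.0174,0,0.076],[0,0,0,0.0484,0.0174,0,0.076],[0,0,0,0.0484,0.0174,0,0.076],[0,0,0,0.0484,0.0174,0,0.076],[0,0,0,0,0,0,0.076],[0,0,0,0,0,0,0.076]]]' | python3 inch.py; python3 s.py .6235 -.051 .0065
python3 - <<'E'
from h import *
cv2.imwrite('pics/t4.png',np.vstack([cv2.resize(r.grab_frame('top')[150:280,220:440,::-1],None,fx=2.5,fy=2.5),cv2.resize(r.grab_frame('scene')[160:270,220:440,::-1],None,fx=2.5,fy=2.5)])[:600])
E
```

```text
time: 18.05
position: [0.6227, -0.0515, 0.1083]
eef_rot: [-2.147, -2.292, 0.003]
ft_force: [-0.5, -0.4, -0.3]
grip_width: 0.0759
finger_force: 0.0
18.05 [ 0.6227 -0.0515  0.1083] yaw y 0.06504708966024945 tilt [-0.0022 -0.0008] F [-0.529  -0.4034 -0.2956] w 0.07592901699072459 ff 0.0 j7 0.31318355705470413
tool delta [0.0005 0.0011 0.1018]
```

View pics/t4.png

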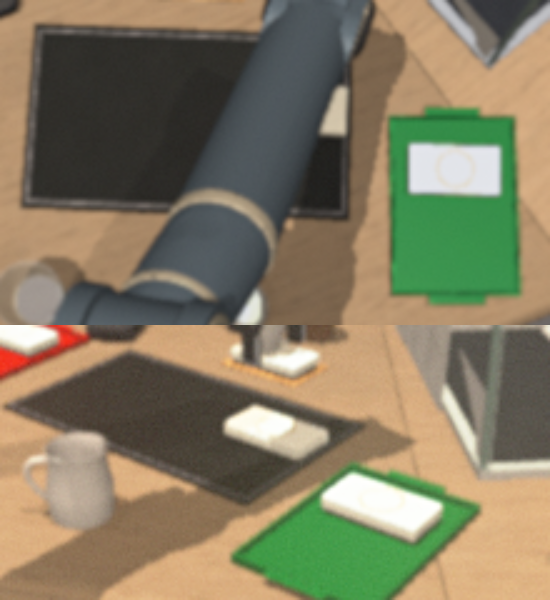

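The middle tile lies flat in the green tray, at crop (455,168), and the right tile is under the gripper. I'll drag that one now.

```bash
echo '[[[0,0,0,0,0.001,0.04,0.076],[0,0,0,0,0,0.04,0.076],[0,0,0,0,0,0.014,0.076],[0,0,0,0,0,0.008,0.076],[0,0,0,0,0,0,0.076],[0,0,0,0,0,0,0.076]]]' | python3 inch.py; echo '[[[0,0,0,0,-0.005,0,0.076],[0,0,0,0,-0.005,0,0.076],[0,0,0,0,-0.005,0,0.076],[0,0,0,0,-0.005,0,0.076],[0,0,0,0,-0.005,0,0.076],[0,0,0,0,-0.005,0,0.076],[0,0,0,0,-0.005,0,0.076]]]' | python3 inch.py; echo '[[[0,0,0,0,-0.005,0,0.076],[0,0,0,0,-0.005,0,0.076]]]' | python3 inch.py; echo '[[[0,0,0,0,-0.005,0,0.076]]]' | python3 inch.py; echo '[[[0,0,0,0,-0.005,0,0.076]]]' | python3 inch.py; python3 s.py
```

```text
time: 18.9
position: [0.6256, -0.0512, 0.0086]
eef_rot: [2.147, 2.291, 0.003]
ft_force: [-0.2, -0.5, 0.3]
grip_width: 0.0759
finger_force: 0.0
time: 19.77
position: [0.5911, -0.0534, 0.008]
eef_rot: [2.146, 2.29, 0.004]
ft_force: [5.5, 0.1, 0.2]
grip_width: 0.0761
finger_force: 2.6
time: 20.02
position: [0.5811, -0.0541, 0.008]
eef_rot: [2.146, 2.29, 0.004]
ft_force: [5.0, 0.7, -1.1]
grip_width: 0.0763
finger_force: 2.6
time: 20.15
position: [0.5762, -0.0544, 0.008]
eef_rot: [2.146, 2.29, 0.004]
ft_force: [4.5, 1.1, 0.6]
grip_width: 0.0759
finger_force: 2.6
time: 20.27
position: [0.5712, -0.0547, 0.008]
eef_rot: [2.146, 2.29, 0.004]
ft_force: [4.7, -0.6, -0.0]
grip_width: 0.0763
finger_force: 2.6
20.275 [ 0.5712 -0.0547  0.008 ] yaw y 0.06510704668025895 tilt [ 0.0038 -0.0004] F [ 4.7298 -0.6346 -0.0121] w 0.0763213724572867 ff 2.571069896221161 j7 0.389406349199343
```

The right tile drags at about 5 N, so it grips too and goes to the near half of the green tray.

```bash
echo '[[[0,0,0,0,0,0,0.05],[0,0,0,0,0,0,0.05],[0,0,0,0,0,0,0.05],[0,0,0,0,0,0,0.05],[0,0,0,0,0,0,0.05],[0,0,0,0,0,0,0.05]]]' | python3 inch.py 60; echo '[[[0,0,0,0,0,-0.01,0.05],[0,0,0,0,0,-0.02,0.05],[0,0,0,0,0,-0.03,0.05],[0,0,0,0,0,-0.03,0.05],[0,0,0,0,0,0,0.05],[0,0,0,0,0,0,0.05]]]' | python3 inch.py; python3 s.py .4776 -.2544 .10
```

```text
time: 21.02
position: [0.5755, -0.0549, 0.0105]
eef_rot: [2.142, 2.285, 0.013]
ft_force: [8.0, 1.1, 9.4]
grip_width: 0.0577
finger_force: 63.5
time: 21.78
position: [0.5671, -0.0543, 0.0952]
eef_rot: [-2.145, -2.289, 0.005]
ft_force: [-0.0, 0.6, -7.0]
grip_width: 0.0582
finger_force: 67.3
21.775 [ 0.5671 -0.0543  0.0952] yaw y 0.0650373625601061 tilt [-0.0054  0.0004] F [-0.0009  0.583  -7.0024] w 0.05817011401107776 ff 67.34150648117065 j7 0.3283082308535122
tool delta [-0.1939 -0.1023 -0.0044]
```

```bash
echo '[[[0,0,0,-0.0388,-0.0205,0,0.05],[0,0,0,-0.0388,-0.0205,0,0.05],[0,0,0,-0.0388,-0.0205,0,0.05],[0,0,0,-0.0388,-0.0205,0,0.05],[0,0,0,-0.0388,-0.0205,0,0.05],[0,0,0,0,0,0,0.05],[0,0,0,0,0,0,0.05],[0,0,0,0,0,0.03,0.05],[0,0,0,0,0,0.03,0.05],[0,0,0,0,0,0.01,0.05],[0,0,0,0,0,0,0.05],[0,0,0,0,0,0,0.05]]]' | python3 inch.py; python3 s.py .4776 -.2544 .0115
```

```text
time: 23.28
position: [0.481, -0.255, 0.0282]
eef_rot: [2.146, 2.292, 0.001]
ft_force: [0.0, -0.3, -6.5]
grip_width: 0.0579
finger_force: 67.9
23.275 [ 0.481  -0.255   0.0282] yaw y 0.06548074523849491 tilt [ 0.0018 -0.0006] F [ 0.0293 -0.324  -6.5259] w 0.05793283160124017 ff 67.91189789772034 j7 0.7872426806391203
tool delta [ 0.0009 -0.0033  0.0167]
```

```bash
echo '[[[0,0,0,0,-0.0033,0.008,0.05],[0,0,0,0,0,0.004,0.05],[0,0,0,0,0,0.002,0.05],[0,0,0,0,0,0.001,0.05],[0,0,0,0,0,0,0.05]]]' | python3 inch.py;echo '[[[0,0,0,0,0,0.001,0.05],[0,0,0,0,0,0,0.05]]]' | python3 inch.py; echo '[[[0,0,0,0,0,0.001,0.05],[0,0,0,0,0,0,0.05]]]' | python3 inch.py
```

```text
time: 23.9
position: [0.4768, -0.2551, 0.0122]
eef_rot: [-2.148, -2.292, -0.0]
ft_force: [-0.6, -0.3, -7.3]
grip_width: 0.0578
finger_force: 67.9
time: 24.15
position: [0.4769, -0.2551, 0.0119]
eef_rot: [2.148, 2.292, 0.001]
ft_force: [-1.9, 1.8, 1.2]
grip_width: 0.0576
finger_force: 68.9
time: 24.4
position: [0.4769, -0.2551, 0.0118]
eef_rot: [2.148, 2.292, 0.002]
ft_force: [-3.6, 3.1, 10.0]
grip_width: 0.0582
finger_force: 69.9
```

Contact. I'll release, lift, back off to one side and look.

```bash
echo '[[[0,0,0,0,0,0,0.074],[0,0,0,0,0,0,0.074],[0,0,0,0,0,0,0.074],[0,0,0,0,0,-0.02,0.074],[0,0,0,0,0,-0.04,0.074],[0,0,0,0,0,-0.05,0.074],[0,0,0,0,0,-0.05,0.074],[0,0,0,0.05,0,0,0.074],[0,0,0,0.05,0,0,0.074],[0,0,0,0.05,0,0,0.074],[0,0,0,0,0,0,0.074],[0,0,0,0,0,0,0.074]]]' | python3 inch.py
python3 - <<'E'
from h import *
cv2.imwrite('pics/t5.png',np.vstack([cv2.resize(r.grab_frame('top')[150:280,150:440,::-1],None,fx=2.3,fy=2.3),cv2.resize(r.grab_frame('scene')[145:275,150:440,::-1],None,fx=2.3,fy=2.3)])[:600])
E
```

```text
time: 25.9
position: [0.4671, -0.1058, 0.1704]
eef_rot: [2.148, 2.292, 0.0]
ft_force: [-0.0, -0.0, 0.1]
grip_width: 0.074
finger_force: 0.0
```

View pics/t5.png

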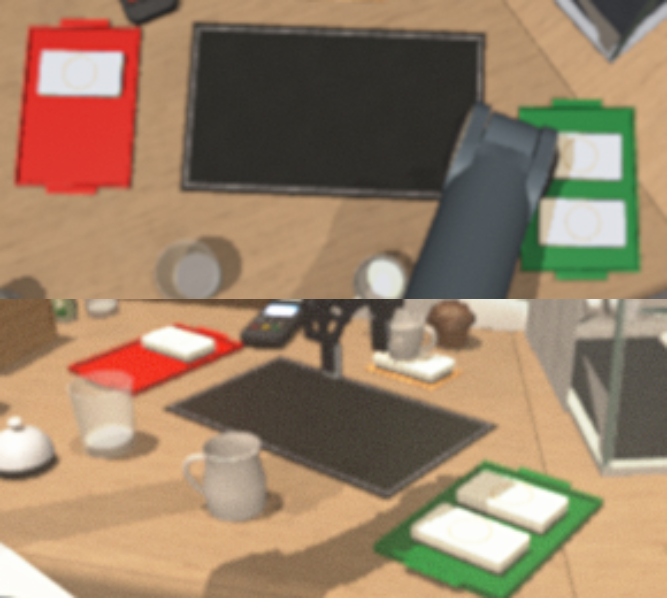

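One tile lies flat in the red tray at crop (80,73), and two lie flat in the green tray at (590,157) and (583,222). The cup, jug and glass stand where they were, and the gripper is clear at z = 0.17.

```bash
python3 -c "
from bench import r
print(r.job_done())"
```

```text
the job is handed in; nothing more can be done
None
```

I handed the job in at about 26 s: the left tile was slippery (about 2 N of drag, above the stated 0.7–1.2 N but well under 4 N) and lies flat in the red tray; the middle and right tiles grip (about 5 N each) and lie flat in the green tray.

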